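Check the probe hole of a vial block on the dial depth gauge

ROBOT

A 7-joint arm with a two-finger parallel gripper is mounted at the origin on a cart in front of the work surface, level with it; the furniture and walls round the work are solid. World frame = base frame: x ahead of the robot, y to its left, z up, the work surface at z = 0. Lengths are in m, angles in rad, forces in N, time in s.
With the tool pointing down it reaches from about 0.35 to 0.9 m from the base axis. Payload 7.2 kg.
Tool frame: the origin (TCP) lies at the very end of the fingers, on their centre line; the grasp point (between the pads) lies 19 mm behind it (env.hold_point_z is the distance from the TCP to the grasp point, in m); z points along the fingers, y is the direction in which the jaws open and shut (so a half turn about z gives the same grasp; the last joint's range is limited). The gripper opens to 88 mm and grips with 3 to 60 N. Pads are 20 mm wide; open, the fingers measure 115 mm over their backs; the gripper's body (75 mm by 178 mm) begins 61 mm behind the grasp point.
Start: joints at [-1.225, 0.411, -0.013, 1.596, 0.006, 1.134, -0.082], TCP at [0.251, 0.572, 0.223] pointing down, gripper open.
Joint ranges: [-2.95, 2.95], [-0.29, 1.99], [-1.47, 1.44], [0.14, 2.54], [-1.03, 4.17], [0.13, 1.85], [-2.86, 2.86]. Speed limits (rad/s): [2.39, 2.39, 3.01, 3.01, 3.14, 3.14, 3.14].

INTERFACE

Orientations are given as a unit quaternion [x, y, z, w].
In Python, from rig import env, vision gives the robot as it stands.
- The arm moves only by the tool drive_tool, never from a script. Its argument "targets" is a list of rows, each a list of 5 numbers: the opening, from 0 (shut) to 1 (fully open), then the shift along the tool's x, y, z in cm, then the turn about the tool's z in degrees. In form: [[jaw, x, y, z, roll], ...]. A call has 1 to 10 rows; each row shifts and turns the commanded pose from where the row before left it, along the tool's axes as they then stand; what a row does not reach is not made up. A row lasts 1/10 s, in which the tool goes at most 50 mm and 8.59 degrees, less where a joint would pass 70% of its speed; a pose out of reach is approached as far as the arm can. A call with a gripper value outside its range is refused whole. The fingers move at their own pace and stop on an object; "newtons" is the grip in N (left out, the last holds). Time passes only in rows, so rows that do not move let the fingers close. It gives the time, the measured TCP pose, the force and the opening at its end, in the units of the state.
- env.get_state(): the state, without advancing time (a new reading comes with each control period).
- vision.read_camera(name): name is "scene" or "side" or "wrist"; returns a dict with "frame" (400x640x3 uint8, red, green, blue), "intrinsics" (3x3 intrinsics, pixels), "extrinsics" (4x4, takes a point from camera to world coordinates). Camera axes: x right, y up, looking along -z (the intrinsics and any distortion apply to the point x, -y, -z); pixel columns grow to the right and rows downward; lengths in m; the calibration is good to about 2 mm. The wrist camera is an equidistant fisheye: a pixel r from the principal point sees the ray r / f radians off the axis. A picture is of the moment at which its call begins. There is no depth.
- env.job_done(): hands the job in, once; it reports no verdict.
Trained networks look in a picture, given as the dict that the camera call returned (one of the last four; its "shot" number tells which), for a name from the list of things; names that differ only in an ending like _2 or _b are one class to them, and where a whole thing is asked for, a point or a joint stands for the part that bears it (a point fixed in the world has none). Each returns a list of dicts, best first, with "p" (0 to 1); they miss things now and then, are a little off and sometimes report something else, mostly with a low value. They report only what shows in the picture. A call takes as long as a camera call.
- vision.masks_of(picture, target): "region" (400x640 bool, what is visible of it) and "rect" ([centre column, centre row, width, height] in pixels, round what is visible of it).
The state is a dict: "time": time; "q": joint angles; "joint_velocities": joint speeds; "effort": joint torques, N m; "position": TCP position; "tool_rot": TCP orientation; "force": force on the tool from outside, world axes, zero at the start; "moment": the same for the moment, N m; "finger_gap": finger opening in m.
Only numpy, scipy, OpenCV 4.12 (cv2) and the standard library are available. Lean on these libraries where they do the work, as an engineer would, in place of code of your own. Each camera call takes 0.05 s, during which the arm holds its last target.

TASK

Check the probe hole of the aluminium vial block on the dial depth gauge: set the block on the gauge's bed, vial wells up and drilled end towards the fence, and let go of it there. Then push it in from its sloped end, between the cheeks, until it sits flush against the fence with the gauge pin in the hole, and finish the job while still holding it there for the reading, pressed firmly against the fence and down on the bed at the same time with one diagonal push. Do not knock over the small reagent bottle that stands nearby.

Things in the scene. Friction and masses are not known exactly. Their poses are not given: they have to be found in the camera images.
- vial_block_mid (a point): Centre, half-way up, of the workpiece: a loose machined aluminium block 70 mm long (its x), 44 mm wide (y; grasp it across this), 40 mm high, about 0.26 kg, standing on the desk left or right of the gauge with its four 13.5 mm vial wells up. z up; +x to the upright drilled end (35 mm off), -x to the sloped end, upright in its lower 24 mm (35 mm off).
- vial_block_slope (a point): Middle of the block's slope, a 45-degree face 44 mm wide that runs from the -x end face, 24 mm above the underside, up to the top, 40 mm above it and 16 mm farther in. This point lies 27 mm to -x of the block's centre and 12 mm above it. Axes as the block.
- vial_block_hole (a point): Mouth of the blind probe hole in the middle of the block's drilled (+x) end face: 10 mm diameter, 10 mm deep, along the block's x, 20 mm above its underside. Axes as the block.
- gauge_bed: Bed of the dial depth gauge (screwed to the desk): a level, slippery (friction about 0.2) steel strip 44 mm wide, top 16 mm above the desk, on a grey base plate 275 x 100 x 10 mm. Origin: on the bed's top at the foot of the fence, mid-width; +x points to the fence, z up. It runs from x = -165 mm (open end, nearer the robot) to 0; from -165 to -70 mm it is open for loading.
- gauge_mouth (a point): Mouth between the gauge's two cheeks, on the middle line of the bed's top, 52 mm before the fence. From here to the fence the cheeks stand 47 mm apart (block 1.5 mm free each side), 12 mm thick, tops 32 mm above the bed; before it they flare over 16 mm to about 60 mm. Beside a block that is home there is no room for fingers. Axes as the bed.
- gauge_fence: The fence: upright dark steel block 71 mm wide, 44 mm high above the bed, across the bed's far end; its flat face towards the open end is at x = 0. Same origin and axes as the bed. Behind it lies the dial, face up, 60 mm across, its top 50 mm above the desk.
- gauge_pin (a joint): Spring pin of the dial, 6 mm thick, 20 mm above the bed on the middle line. At 0 it stands 16 mm out of the fence; the value is how far it is pushed in, in m. It resists with 3 N plus 0.12 N a mm. With the drilled end flush on the fence it reads 0.006 (needle between the dial's two tolerance hands), with the wrong end 0.016.
- stain_flask: Bystander: loose small reagent bottle with a black cap, 46 mm diameter, 85 mm high, on the side of the gauge where the block is not. Origin: centre of its underside.

How it is judged:
On the way:
1. the block stands flat and about straight on the gauge's bed, short of the fence, and has been let go (x of vial_block_mid in the frame of gauge_bed between -0.165 and -0.04 m and y of vial_block_mid in the frame of gauge_bed between -0.02 and 0.02 m and z of vial_block_mid in the frame of gauge_bed between 0.016 and 0.024 m and angle between the x axis of vial_block_mid and the x axis of gauge_bed, either way round below 0.35 rad and angle between vial_block_mid's own z axis and vertical below 0.1 rad and contact force between vial_block and gauge_bed above 0.5 N and contact force between the fingers and vial_block below 0.05 N), for 0.2 s.
At the end, for the whole second after the job is handed in: Fingers still press the block (>5 N): drilled end flush with the fence (1.8 mm, >3 N), underside on the bed (2.5 mm, >6 N with its weight of about 2.6 N), straight to 0.06 rad, level to 0.05 rad, pin reading 4.5 to 7.5 mm, at rest; the reagent bottle stands (value of joint gauge_pin between 0.0045 and 0.0075 m and x of vial_block_hole in the frame of gauge_bed above -0.0018 m and z of vial_block_hole in the frame of gauge_bed between 0.0175 and 0.0225 m and angle between the x axis of vial_block_mid and the x axis of gauge_bed, either way round below 0.06 rad and angle between vial_block_mid's own z axis and vertical below 0.05 rad and contact force between vial_block and gauge_fence above 3 N and contact force between vial_block and gauge_bed above 6 N and contact force between the fingers and vial_block above 5 N and linear speed of vial_block below 0.01 m/s and angle between stain_flask's own z axis and vertical below 0.3 rad); the arm keeps its last pose, push and grip.
It fails at once if the reagent bottle is knocked over (angle between stain_flask's own z axis and vertical above 0.5 rad).
It also fails if it takes over 54 s, if anything falls off the work surface, if the arm or the gripper's body presses on something with over 40 N, if the wrist force passes 120 N, or if a joint passes its speed limit or range.

## Working session

There is one attempt and no reset: what is moved stays moved. The work goes in short steps, Python scripts to look and compute and a tool call to move; the robot and the scene stay as the last step left them, time stands still between calls to the robot, and variables do not carry over. Pictures are saved under pics/ and viewed, and the job is handed in when it is done.

Besides the shell and the picture viewer there is one more tool, called after ">>>" by a JSON object that holds its "method" and its "body", one argument or row to a line. drive_tool: Moves the arm, as the interface text tells. Its arguments: {"type":"object","properties":{"targets":{"type":"array","items":{"type":"array","items":{"type":"number"}}},"newtons":{"type":"number"}},"required":["targets"]}

```bash
ls; mkdir -p pics
cat > h.py <<'E'
import numpy as np, cv2
from rig import env, vision
def shot(n,fn):
    p=vision.read_camera(n); cv2.imwrite('pics/'+fn,p['frame'][:,:,::-1]); return p
def ray(p,u,v):
    K=np.array(p['intrinsics']);E=np.array(p['extrinsics'])
    d=E[:3,:3]@np.array([(u-K[0,2])/K[0,0],-(v-K[1,2])/K[1,1],-1.]); return E[:3,3],d
def onz(p,u,v,z):
    o,d=ray(p,u,v); return o+d*(z-o[2])/d[2]
def proj(p,X):
    K=np.array(p['intrinsics']);E=np.array(p['extrinsics'])
    X=np.atleast_2d(X);c=(X-E[:3,3])@E[:3,:3]; a=c[:,0]/-c[:,2];b=-c[:,1]/-c[:,2]
    return np.c_[K[0,0]*a+K[0,2],K[1,1]*b+K[1,2]]
E
python3 - <<'E'
from h import *
s=env.get_state(); print(s)
for n in ['scene','side','wrist']:
    p=shot(n,n+'0.png'); print(n,p['intrinsics'],np.round(p['extrinsics'],3), [k for k in p])
    for t in ['vial_block_mid','gauge_bed','gauge_fence','stain_flask','gauge_pin']:
        for r in vision.masks_of(p,t)[:2]: print(t,round(r['p'],2),np.round(r['rect'],1))
E
```

```text
pics
{'time': 0.0, 'q': array([-1.22522266,  0.41187128, -0.01273295,  1.59700524,  0.00561321,
        1.13427277, -0.0821683 ]), 'joint_velocities': array([ 0.00051473, -0.00052314, -0.00163851, -0.00066167, -0.00107984,
        0.0014076 , -0.00077653]), 'effort': array([ 2.09200066e-04, -5.87953877e+01,  6.41922969e-01, -2.91075289e+01,
       -5.38559107e-02,  1.83911406e-02,  1.24658982e-04]), 'position': array([0.25112948, 0.57180637, 0.22184267]), 'tool_rot': array([ 2.05374460e-01,  9.78683173e-01, -7.53635617e-04, -1.01495912e-04]), 'force': array([1.1072579 , 0.09088736, 0.24370746]), 'moment': array([-0.02222989,  0.01956161,  0.02498967]), 'finger_gap': 0.08778701886490053}
scene [[467.08673339   0.         315.00513674]
 [  0.         467.08673339 204.94711184]
 [  0.           0.           1.        ]] [[ 0.735  0.512 -0.445  0.073]
 [-0.678  0.571 -0.463 -0.405]
 [ 0.017  0.642  0.766  0.804]
 [ 0.     0.     0.     1.   ]] ['frame', 'intrinsics', 'extrinsics', 'shot']
vial_block_mid 0.63 [408.8 315.2  42.1  42.7]
gauge_bed 0.75 [311.5 212.6  60.4  54.6]
gauge_fence 0
[... 194 characters left out ...]
        ]] [[ 0.796  0.35  -0.494  0.121]
 [-0.605  0.464 -0.647 -0.519]
 [ 0.003  0.814  0.581  0.557]
 [ 0.     0.     0.     1.   ]] ['frame', 'intrinsics', 'extrinsics', 'shot']
vial_block_mid 0.63 [385.4 303.6  50.9  38.5]
gauge_bed 0.71 [299.9 215.2  54.   38.2]
gauge_fence 0.6 [336.2 189.7  31.7  25.8]
stain_flask 0.58 [230.5 177.8  13.4  36.8]
wrist [[309.70691629   0.         321.72589598]
 [  0.         309.70691629 201.05273791]
 [  0.           0.           1.        ]] [[ 0.402 -0.886 -0.233  0.187]
 [ 0.916  0.388  0.103  0.6  ]
 [-0.    -0.255  0.967  0.385]
 [ 0.     0.     0.     1.   ]] ['frame', 'intrinsics', 'extrinsics', 'shot']
stain_flask 0.65 [210.4 347.2   9.9   6.6]
```

View pics/scene0.png

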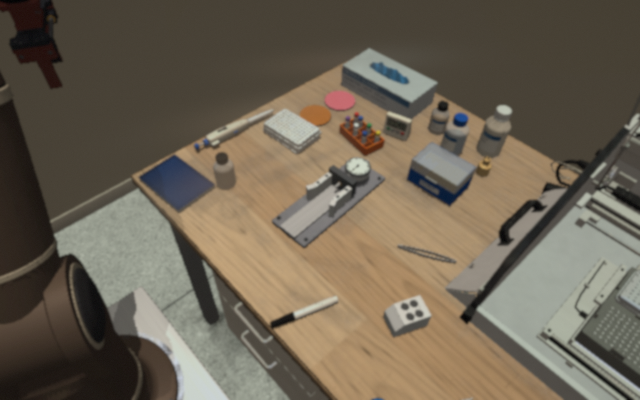

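View pics/side0.png

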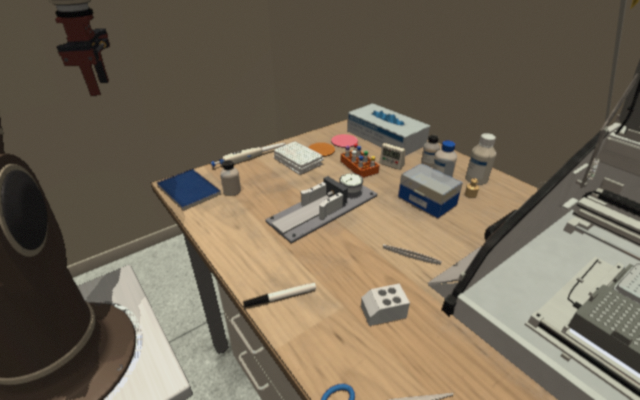

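View pics/wrist0.png

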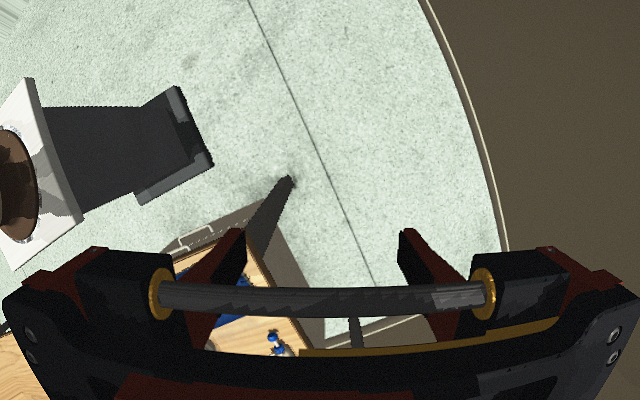

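The scene view shows the block at about (408,315), the gauge running from (290,225) to the fence at (345,180), and the bottle at (225,170). Next I zoom in.

Run:
```python
import cv2,numpy as np
a=cv2.imread('pics/scene0.png');b=cv2.imread('pics/side0.png')
def c(i,x,y,w,h,s): return cv2.resize(i[y:y+h,x:x+w],None,fx=s,fy=s,interpolation=cv2.INTER_CUBIC)
cv2.imwrite('pics/z1.png',np.hstack([c(a,375,285,65,60,6),c(b,350,275,65,60,6)]))
cv2.imwrite('pics/z2.png',c(a,265,145,130,110,6)[:600,:800])
cv2.imwrite('pics/z3.png',c(b,260,165,130,80,6)[:600,:800])
```

```text
(no output)
```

View pics/z1.png

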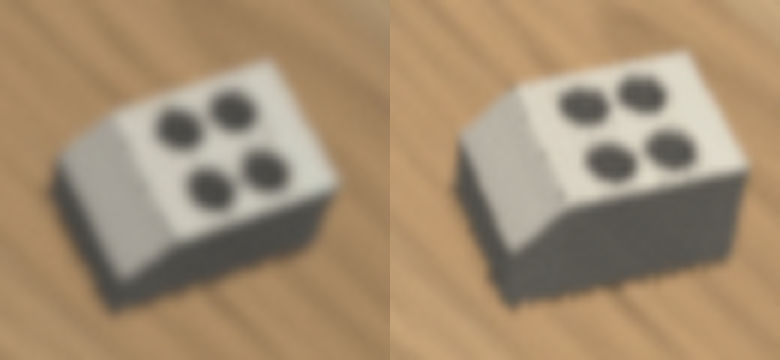

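View pics/z2.png

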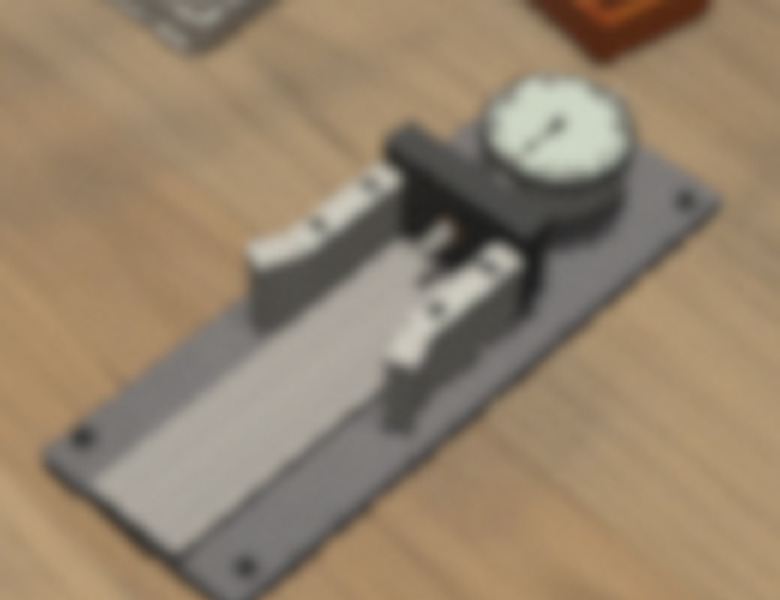

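View pics/z3.png

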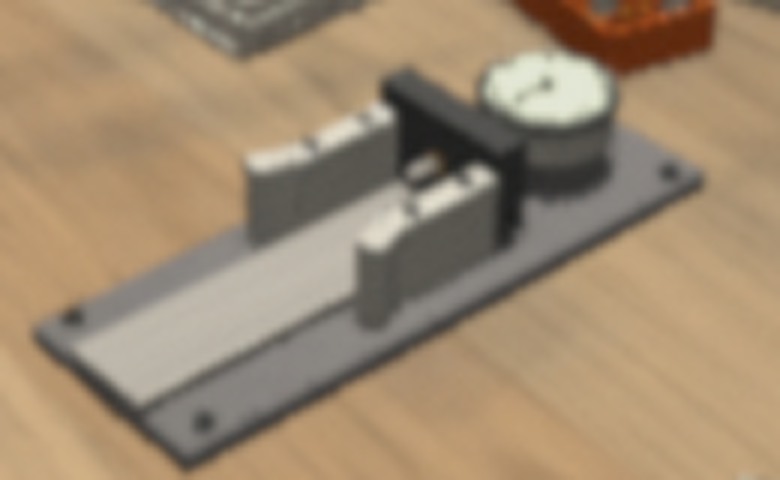

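```bash
cat > fit.py <<'E'
from h import *
from scipy.optimize import least_squares
ps=vision.read_camera('scene');pd=vision.read_camera('side')
f=lambda x0,y0,L:np.array([[x0+(a+.5)/6-.5,y0+(b+.5)/6-.5] for a,b in L])
L=np.array([[35,22,40],[35,-22,40],[-19,22,40],[-19,-22,40],[-35,22,24],[-35,-22,24]])/1000
us=f(375,285,[(268,60),(338,188),(115,108),(172,243),(57,160),(125,280)])
ud=f(350,275,[(295,52),(358,168),(128,85),(175,205),(68,135),(125,250)])
def T(q,L,z): c,s=np.cos(q[2]),np.sin(q[2]); return np.c_[q[0]+c*L[:,0]-s*L[:,1],q[1]+s*L[:,0]+c*L[:,1],z+L[:,2]]
def F(q): P=T(q,L,0); return np.r_[proj(ps,P)-us,proj(pd,P)-ud].ravel()
x0=np.r_[onz(ps,408,315,.02)[:2],0.]
best=min((least_squares(F,np.r_[x0[:2],a],loss='soft_l1') for a in np.arange(-3,3.2,.7)),key=lambda r:r.cost)
print('block',best.x.round(4),np.rad2deg(best.x[2])); print(best.fun.reshape(-1,2).round(1).tolist())
G=lambda d:np.array([[-165,22,0],[-165,-22,0],[d,50,-6],[d+275,-50,-6],[0,35.5,44],[0,-35.5,44],[d,-50,-6]])/1000
gs=f(265,145,[(95,482),(178,552),(45,457),(720,200),(388,153),(532,235)])
gd=f(260,165,[(75,345),(145,408),(37,332),(703,182),(383,88),(510,150),(188,465)])
def H(q):
    A=G(q[3]); P=T(q,A,.016); return np.r_[proj(ps,P)[:6]-gs,proj(pd,P)-gd].ravel()
x0=onz(ps,340,195,.016)
best=min((least_squares(H,np.r_[x0[:2],a,-170],x_scale=[.1,.1,1,100],loss='soft_l1') for a in np.arange(-3,3.2,.7)),key=lambda r:r.cost)
print('gauge',best.x.round(4),np.rad2deg(best.x[2])); print(best.fun.reshape(-1,2).round(1).tolist())
for n,p in (('s',ps),('d',pd)):
    r=vision.masks_of(p,'stain_flask')
    if r: m=r[0]['rect']; print('bottle',onz(p,m[0],m[1]+m[3]/2-3,0).round(3), onz(p,m[0],m[1],.042).round(3))
E
python3 fit.py
```

```text
block [ 0.4737 -0.2373 -0.4026] -23.069865531915458
[[0.2, -0.1], [0.1, -0.8], [-0.7, 0.5], [0.7, -0.7], [-0.2, -1.4], [-1.0, -0.2], [0.3, 0.3], [0.3, 0.2], [-0.5, 0.5], [0.8, 0.3], [0.2, 0.0], [-0.7, 0.9]]
gauge [ 6.044000e-01  6.790000e-02  6.690000e-02 -1.683615e+02] 3.831517037545389
[[-0.1, 0.3], [0.8, 0.4], [-1.8, -0.1], [1.1, -0.2], [-0.4, -2.4], [-0.1, 0.4], [0.2, 0.8], [0.3, -0.0], [-1.5, -0.2], [1.2, -1.1], [0.4, -1.2], [-0.5, 0.9], [-0.1, -0.2]]
bottle [0.421 0.266 0.   ] [0.43  0.27  0.042]
bottle [0.427 0.267 0.   ] [0.435 0.271 0.042]
```

```bash
cat >> h.py <<'E'
from scipy.spatial.transform import Rotation as R
def togo(target,yawx=None):
    "shift in tool axes (cm) and roll (deg) to world target / tool x heading deg"
    s=env.get_state(); r=R.from_quat(s['tool_rot']); M=r.as_matrix()
    d=M.T@(np.array(target)-s['position'])*100
    h=np.rad2deg(np.arctan2(M[1,0],M[0,0])); out=[d.round(2),'heading',h.round(2)]
    if yawx is not None: out+=['roll',round(-((yawx-h+180)%360-180),2)]
    return out+['pos',s['position'].round(4),'tilt',np.rad2deg(np.arccos(-M[2,2])).round(2),'t',s['time'],'gap',s['finger_gap'],'F',s['force'].round(1)]
E
python3 - <<'E'
from h import *
p=shot('scene','a.png')
for u,v in [(465,318),(450,285),(545,225),(520,205)]: print(onz(p,u,v,0).round(3),onz(p,u,v,.15).round(3))
print(togo([.4737,-.2373,.12],156.93))
E
```

```text
[ 0.562 -0.311  0.   ] [ 0.471 -0.329  0.15 ]
[ 0.599 -0.249  0.   ] [ 0.501 -0.278  0.15 ]
[ 0.877 -0.298  0.   ] [ 0.727 -0.318  0.15 ]
[ 0.886 -0.23  -0.   ] [ 0.735 -0.263  0.15 ]
[array([-52.91, -65.18,  10.26]), 'heading', np.float64(156.29), 'roll', np.float64(-0.64), 'pos', array([0.2513, 0.5722, 0.2227]), 'tilt', np.float64(0.0), 't', 1.15, 'gap', 0.08773104974032554, 'F', array([-0.4, -0.2, -0.4])]
```

Run:
```python
from h import *
a=shot('scene','a2.png');b=shot('side','b2.png')
i=cv2.resize(a['frame'][190:350,380:580,::-1],None,fx=4,fy=4,interpolation=cv2.INTER_CUBIC);cv2.imwrite('pics/za.png',i[:600])
i=cv2.resize(b['frame'][180:340,360:560,::-1],None,fx=4,fy=4,interpolation=cv2.INTER_CUBIC);cv2.imwrite('pics/zb.png',i[:600])
```

```text
(no output)
```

View pics/za.png

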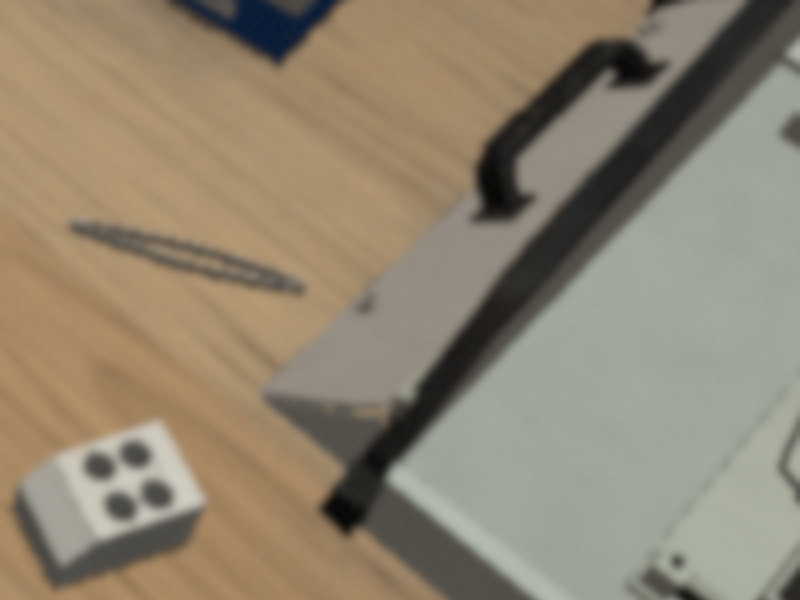

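View pics/zb.png

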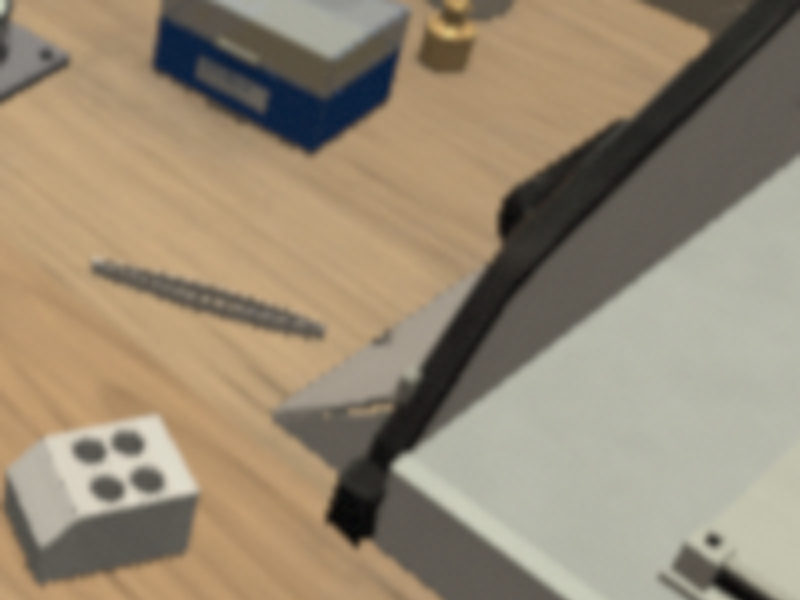

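Run:
```python
from h import *
a=vision.read_camera('scene');b=vision.read_camera('side')
def tri(u,w):
    o1,d1=ray(a,*u);o2,d2=ray(b,*w)
    t=np.linalg.lstsq(np.c_[d1,-d2],o2-o1,rcond=None)[0]; return ((o1+t[0]*d1+o2+t[1]*d2)/2).round(3), np.linalg.norm(o1+t[0]*d1-o2-t[1]*d2).round(4)
t4=lambda x,y,X,Y:(X+x/4,Y+y/4)
print('hose end',tri(t4(340,515,380,190),t4(350,525,360,180)))
print('hose top',tri(t4(370,470,380,190),t4(372,470,360,180)))
print('corner',tri(t4(268,392,380,190),t4(278,415,360,180)))
print('top corner',tri(t4(392,470,380,190),t4(395,460,360,180)))
print('handle',tri(t4(490,165,380,190),t4(515,205,360,180)))
```

```text
hose end (array([ 0.547, -0.315,  0.024]), np.float64(0.0003))
hose top (array([ 0.557, -0.313,  0.051]), np.float64(0.0024))
corner (array([ 0.579, -0.252,  0.016]), np.float64(0.001))
top corner (array([ 0.555, -0.322,  0.067]), np.float64(0.0013))
handle (array([ 0.73 , -0.259,  0.071]), np.float64(0.0022))
```

>>> {"method": "drive_tool", "body": {
  "targets": [
    [1,-2.65,-3.26,0.4,0],
    [1,-2.65,-3.26,0.4,0],
    [1,-2.65,-3.26,0.4,0],
    [1,-2.65,-3.26,0.4,0],
    [1,-2.65,-3.26,0.4,0],
    [1,-2.65,-3.26,0.4,0],
    [1,-2.65,-3.26,0.4,0],
    [1,-2.65,-3.26,0.4,0],
    [1,-2.65,-3.26,0.4,0],
    [1,-2.65,-3.26,0.4,-0.6]
  ]
}}

```text
time: 2.35
position: [0.3632, 0.1657, 0.1828]
tool_rot: [0.2, 0.98, 0.0, 0.0]
force: [1.0, 0.5, 0.5]
finger_gap: 0.0879
```

>>> {"method": "drive_tool", "body": {
  "targets": [
    [1,-2.65,-3.26,0.4,0],
    [1,-2.65,-3.26,0.4,0],
    [1,-2.65,-3.26,0.4,0],
    [1,-2.65,-3.26,0.4,0],
    [1,-2.65,-3.26,0.4,0],
    [1,-2.65,-3.26,0.4,0],
    [1,-2.65,-3.26,0.4,0],
    [1,-2.65,-3.26,0.4,0],
    [1,0,0,0,0],
    [1,0,0,0,0]
  ]
}}

```text
time: 3.35
position: [0.4552, -0.1565, 0.1504]
tool_rot: [0.201, 0.979, -0.0, -0.0]
force: [-0.9, -0.6, 0.2]
finger_gap: 0.088
```

Run:
```python
from h import *
print(togo([.4737,-.2373,.12],156.93))
p=shot('wrist','w1.png')
for t in ['vial_block_mid','gauge_bed']:
  for r in vision.masks_of(p,t)[:2]: print(t,round(r['p'],2),np.round(r['rect'],1))
```

```text
[array([-4.89, -6.69,  3.04]), 'heading', np.float64(156.76), 'roll', np.float64(-0.17), 'pos', array([ 0.4552, -0.1565,  0.1504]), 'tilt', np.float64(0.04), 't', 3.35, 'gap', 0.08801850416272614, 'F', array([-0.9, -0.6,  0.2])]
vial_block_mid 0.86 [257.2 241.6  51.6  84.9]
gauge_bed 0.62 [518.5 164.5  60.2 134. ]
```

View pics/w1.png

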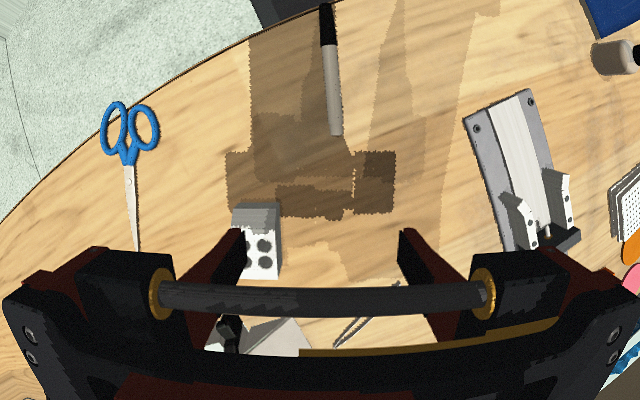

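>>> {"method": "drive_tool", "body": {
  "targets": [
    [1,-2.45,-3.35,0,0],
    [1,-2.45,-3.35,0,-0.2],
    [1,0,0,0,0],
    [1,0,0,0,0]
  ]
}}

```text
time: 3.9
position: [0.4742, -0.2361, 0.1506]
tool_rot: [0.199, 0.98, 0.0, -0.0]
force: [-0.4, 0.2, 0.1]
finger_gap: 0.0876
```

Run:
```python
from h import *
print(togo([.4737,-.2373,.008],156.93))
p=shot('wrist','w2.png')
```

```text
[array([-0.  , -0.13, 14.26]), 'heading', np.float64(157.08), 'roll', np.float64(0.15), 'pos', array([ 0.4742, -0.2361,  0.1506]), 'tilt', np.float64(0.03), 't', 3.9, 'gap', 0.08755288379432903, 'F', array([-0.4,  0.2,  0.1])]
```

View pics/w2.png

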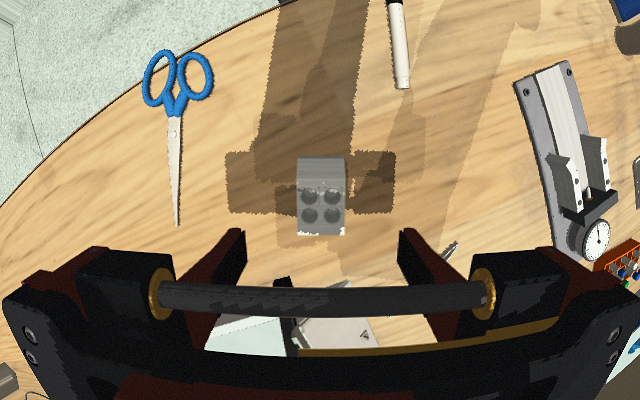

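The wrist view shows the block at (321,195), square and centred between the fingers, so I descend.

>>> {"method": "drive_tool", "body": {
  "targets": [
    [1,0,-0.1,4,0],
    [1,0,0,4,0],
    [1,0,0,3.2,0],
    [1,0,0,2,0],
    [1,0,0,1,0],
    [1,0,0,0,0]
  ]
}}

```text
time: 4.55
position: [0.4735, -0.2359, 0.0079]
tool_rot: [0.198, 0.98, 0.0, -0.001]
force: [-0.3, -0.4, -0.1]
finger_gap: 0.0881
```

>>> {"method": "drive_tool", "body": {
  "targets": [
    [0.4,0,0,0,0],
    [0.3,0,0,0,0],
    [0.3,0,0,0,0],
    [0.3,0,0,0,0],
    [0.3,0,0,0,0],
    [0.3,0,0,0,0],
    [0.3,0,0,0,0]
  ],
  "newtons": 25
}}

```text
time: 5.25
position: [0.474, -0.2376, 0.0088]
tool_rot: [0.199, 0.98, 0.0, 0.0]
force: [-0.3, -0.2, 3.3]
finger_gap: 0.0438
```

>>> {"method": "drive_tool", "body": {
  "targets": [
    [0.3,0,0,-1,0],
    [0.3,0,0,-2,0],
    [0.3,0,0,-3,0],
    [0.3,0,0,-3,0],
    [0.3,0,0,-2,0],
    [0.3,0,0,0,0]
  ]
}}

```text
time: 5.85
position: [0.4751, -0.2384, 0.1213]
tool_rot: [0.199, 0.98, -0.0, 0.002]
force: [0.9, -0.4, -3.6]
finger_gap: 0.0441
```

Run:
```python
from h import *
print(togo([.4896,.0602,.12],183.83))
p=shot('wrist','w3.png')
```

```text
[array([10.3 , 28.07,  0.1 ]), 'heading', np.float64(157.08), 'roll', np.float64(-26.75), 'pos', array([ 0.4751, -0.2384,  0.1213]), 'tilt', np.float64(0.25), 't', 5.85, 'gap', 0.04405121081332689, 'F', array([ 0.9, -0.4, -3.6])]
```

View pics/w3.png

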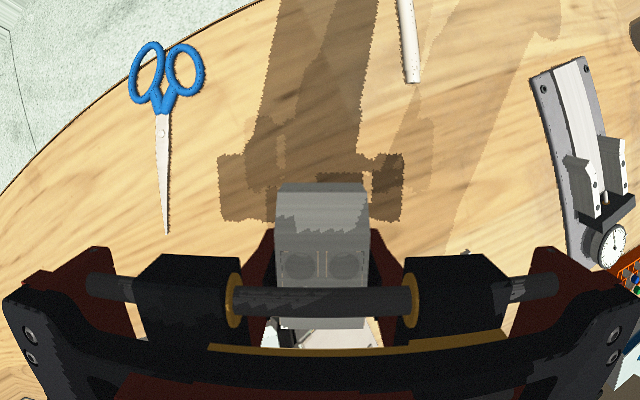

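The block is held square, with its wells up and its slope towards tool +x. I carry it to the gauge.

>>> {"method": "drive_tool", "body": {
  "targets": [
    [0.3,1.3,3.5,0,0],
    [0.3,1.3,3.5,0,0],
    [0.3,1.3,3.5,0,0],
    [0.3,1.3,3.5,0,0],
    [0.3,1.3,3.5,0,0],
    [0.3,1.3,3.5,0,0],
    [0.3,1.3,3.5,0,0],
    [0.3,1.2,3.5,0,0],
    [0.3,0,0,0,-6],
    [0.3,0,0,0,-7]
  ]
}}

```text
time: 6.9
position: [0.4867, 0.062, 0.1169]
tool_rot: [0.082, 0.997, -0.001, -0.001]
force: [-0.0, -0.5, -3.1]
finger_gap: 0.0439
```

>>> {"method": "drive_tool", "body": {
  "targets": [
    [0.3,0,0,0,-7],
    [0.3,0,0,0,-6.7],
    [0.3,0,0,0,0],
    [0.3,0,0,0,0]
  ]
}}

```text
time: 7.3
position: [0.4873, 0.0601, 0.1176]
tool_rot: [-0.031, 1.0, -0.0, -0.001]
force: [0.9, -0.2, -2.5]
finger_gap: 0.0436
```

Run:
```python
from h import *
print(togo([.4896,.0602,.03],183.83))
p=shot('wrist','w4.png')
for n in('scene','side'):
  p=shot(n,n+'4.png'); 
a=cv2.imread('pics/scene4.png')[130:280,240:400];b=cv2.imread('pics/side4.png')[130:280,240:400]
cv2.imwrite('pics/z4.png',np.hstack([cv2.resize(i,None,fx=2.5,fy=2.5,interpolation=cv2.INTER_CUBIC) for i in(a,b)]))
```

```text
[array([-0.25,  0.  ,  8.76]), 'heading', np.float64(-176.42), 'roll', np.float64(-0.25), 'pos', array([0.4873, 0.0601, 0.1176]), 'tilt', np.float64(0.11), 't', 7.3, 'gap', 0.04359755480907139, 'F', array([ 0.9, -0.2, -2.5])]
```

View pics/w4.png

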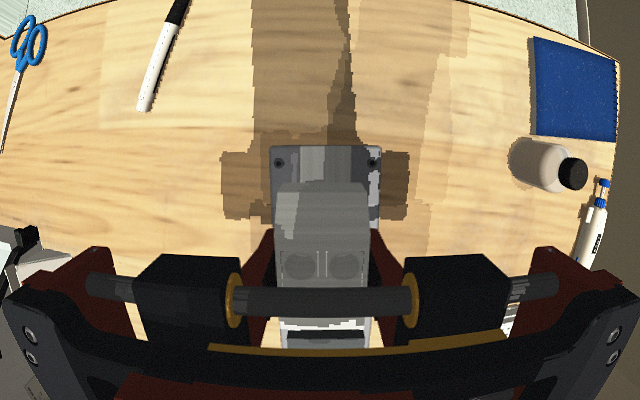

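View pics/z4.png

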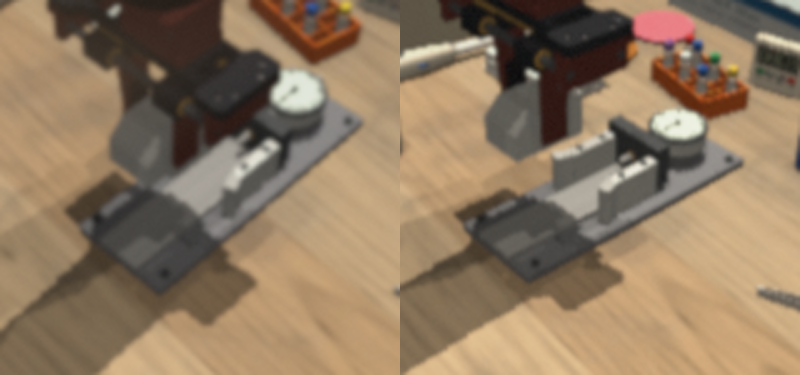

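```bash
cat >> h.py <<'E'
def fonz(p,u,v,z):
    K=np.array(p['intrinsics']);E=np.array(p['extrinsics'])
    a=(u-K[0,2])/K[0,0];b=(v-K[1,2])/K[1,1];th=np.hypot(a,b)
    c=np.array([np.sin(th)*a/th,-np.sin(th)*b/th,-np.cos(th)]); d=E[:3,:3]@c;o=E[:3,3]
    return o+d*(z-o[2])/d[2]
def tobed(P,g=(.6044,.0679,.0669)):
    c,s=np.cos(g[2]),np.sin(g[2]); d=np.array(P)[:2]-g[:2]; return np.array([c*d[0]+s*d[1],-s*d[0]+c*d[1]])*1000
E
python3 - <<'E'
from h import *
p=vision.read_camera('wrist')
cv2.imwrite('pics/z5.png',cv2.resize(p['frame'][130:350,255:400,::-1],None,fx=4,fy=4,interpolation=cv2.INTER_CUBIC)[:600])
for u,v in [(271,146),(381,146),(278,162),(373,162)]: 
  P=fonz(p,u,v,.01);print(P.round(4),tobed(P).round(1))
# block slope bottom edge corners seen (275,183),(367,183)
E
```

```text
[0.4416 0.0125 0.01  ] [-166.2  -44.4]
[0.4352 0.1092 0.01  ] [-166.1   52.5]
[0.4555 0.0194 0.01  ] [-151.8  -38.5]
[0.45   0.1033 0.01  ] [-151.7   45.6]
```

View pics/z5.png

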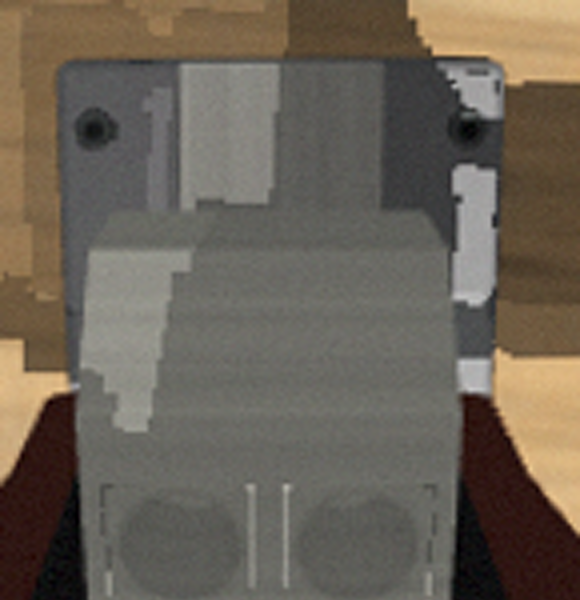

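Run:
```python
from h import *
p=vision.read_camera('wrist'); s=env.get_state(); M=R.from_quat(s['tool_rot']).as_matrix()
f=lambda x,y:(255+(x+.5)/4-.5,130+(y+.5)/4-.5)
zb=s['position'][2]-.0085
for n,(x,y),z in [('slopebot L',(88,248),zb+.024),('slopebot R',(448,248),zb+.024),('slopetop L',(78,412),zb+.04),('slopetop R',(462,412),zb+.04),('foot L',(112,212),zb),('foot R',(425,212),zb)]:
  P=fonz(p,*f(x,y),z); print(n,(M.T@(P-s['position'])*1000).round(1))
for n,(x,y),z in [('bedL',(180,65),.016),('bedR',(384,65),.016)]:
  P=fonz(p,*f(x,y),z);print(n,tobed(P).round(1),(M.T@(P-s['position'])*1000).round(1))
```

```text
slopebot L [ 36.5 -22.1 -15.5]
slopebot R [ 36.5  21.9 -15.5]
slopetop L [ 21.1 -21.7 -31.5]
slopetop R [ 21.1  21.9 -31.5]
foot L [ 36.2 -22.1   8.5]
foot R [36.2 22.   8.5]
bedL [-166.2  -18.6] [ 49.4 -19.  102.5]
bedR [-166.2   25. ] [ 49.4  24.6 102.5]
```

>>> {"method": "drive_tool", "body": {
  "targets": [
    [0.3,0,0.28,2,-0.2],
    [0.3,0,0,3,0],
    [0.3,0,0,2.5,0],
    [0.3,0,0,1,0],
    [0.3,0,0,0.3,0],
    [0.3,0,0,0,0]
  ]
}}

```text
time: 8.15
position: [0.4881, 0.0631, 0.0309]
tool_rot: [-0.035, 0.999, -0.0, 0.0]
force: [1.0, -0.3, -3.6]
finger_gap: 0.0439
```

Run:
```python
from h import *
print(togo([.4896,.0602,.0245],183.83))
p=shot('wrist','w6.png');s=env.get_state(); M=R.from_quat(s['tool_rot']).as_matrix()
cv2.imwrite('pics/z6.png',cv2.resize(p['frame'][130:280,255:400,::-1],None,fx=4,fy=4,interpolation=cv2.INTER_CUBIC)[:600])
```

```text
[array([-0.13, -0.3 ,  0.64]), 'heading', np.float64(-176.03), 'roll', np.float64(0.14), 'pos', array([0.4881, 0.0631, 0.0309]), 'tilt', np.float64(0.01), 't', 8.15, 'gap', 0.0439347006389083, 'F', array([ 1. , -0.3, -3.6])]
```

View pics/z6.png

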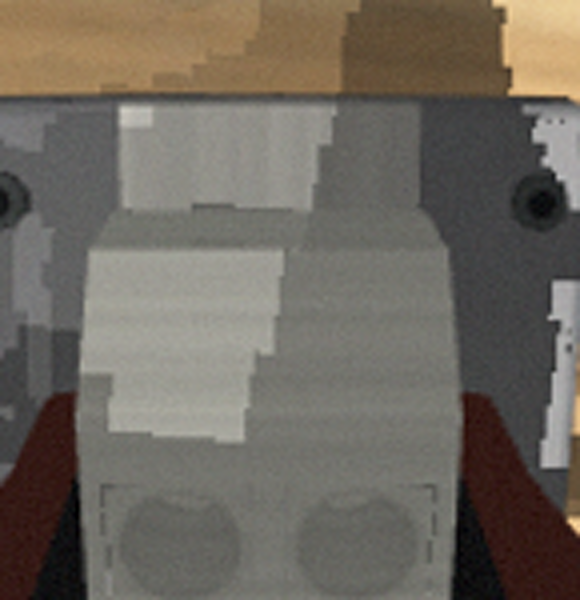

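The bed spans 119–421 px in the crop and the block's foot 112–425, so the two are centred. Lowering now.

>>> {"method": "drive_tool", "body": {
  "targets": [
    [0.3,0,0,0.3,0],
    [0.3,0,0,0.2,0],
    [0.3,0,0,0.1,0],
    [0.3,0,0,0,0]
  ]
}}

```text
time: 8.6
position: [0.488, 0.0633, 0.0249]
tool_rot: [-0.035, 0.999, 0.0, 0.0]
force: [0.8, 0.5, -2.2]
finger_gap: 0.0436
```

>>> {"method": "drive_tool", "body": {
  "targets": [
    [0.3,0,0,0.06,0],
    [0.3,0,0,0,0]
  ]
}}

```text
time: 8.8
position: [0.488, 0.0633, 0.0248]
tool_rot: [-0.035, 0.999, 0.0, 0.0]
force: [-2.2, -0.1, 7.3]
finger_gap: 0.0436
```

Contact with the bed. I release the block, pause, then rise.

>>> {"method": "drive_tool", "body": {
  "targets": [
    [0.6,0,0,0,0],
    [0.9,0,0,0,0],
    [0.9,0,0,0,0],
    [0.9,0,0,0,0],
    [0.9,0,0,0,0],
    [0.9,0,0,-1,0],
    [0.9,0,0,-3,0],
    [0.9,0,0,-4,0],
    [0.9,0,0,-4,0],
    [0.9,0,0,0,0]
  ]
}}

```text
time: 9.8
position: [0.4909, 0.0634, 0.1494]
tool_rot: [-0.035, 0.999, 0.001, 0.004]
force: [0.9, -0.2, 0.1]
finger_gap: 0.079
```

>>> {"method": "drive_tool", "body": {
  "targets": [
    [0.15,3,0,0,0],
    [0.15,3,0,0,0],
    [0.15,2,0,0,0],
    [0.15,0,0,0,0],
    [0.15,0,0,0,0],
    [0.15,0,0,0,0]
  ]
}}

```text
time: 10.4
position: [0.4092, 0.0578, 0.1443]
tool_rot: [-0.035, 0.999, 0.0, 0.001]
force: [-0.4, -0.0, 0.1]
finger_gap: 0.0343
```

Run:
```python
from h import *
print(togo([.4896,.0602,.0245],183.83))
p=shot('wrist','w7.png')
for n in('scene','side'):
  p=shot(n,n+'7.png'); 
a=cv2.imread('pics/scene7.png')[130:280,240:400];b=cv2.imread('pics/side7.png')[130:280,240:400]
cv2.imwrite('pics/z7.png',np.hstack([cv2.resize(i,None,fx=2.5,fy=2.5,interpolation=cv2.INTER_CUBIC) for i in(a,b)]))
```

```text
[array([-8.03, -0.32, 11.99]), 'heading', np.float64(-176.01), 'roll', np.float64(0.16), 'pos', array([0.4092, 0.0578, 0.1443]), 'tilt', np.float64(0.06), 't', 10.4, 'gap', 0.03431302830215862, 'F', array([-0.4, -0. ,  0.1])]
```

View pics/w7.png

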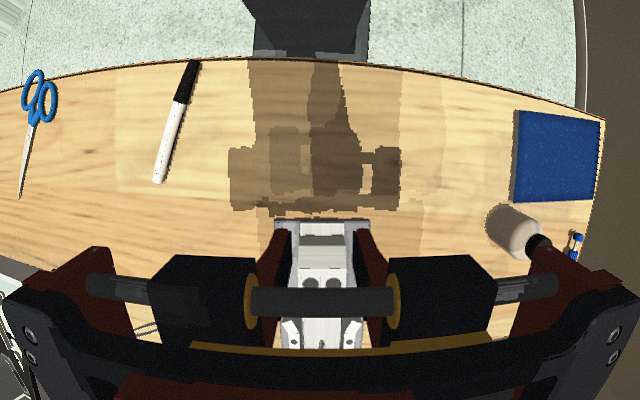

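View pics/z7.png

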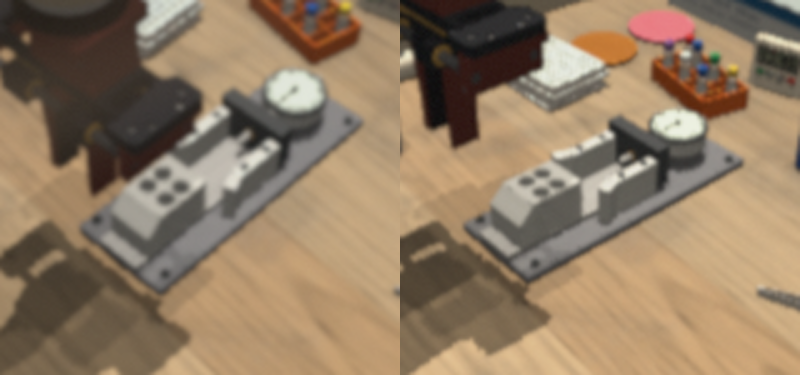

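The block stands straight on the bed, well short of the cheeks (z7, left half, around (155,195)). I close the jaws to a narrow gap and come down behind the slope.

>>> {"method": "drive_tool", "body": {
  "targets": [
    [0.12,0,0,3,0],
    [0.12,0,0,3,0],
    [0.12,-2,0,2.5,0],
    [0.12,-1,0,0.8,0],
    [0.12,-0.2,0,0.3,-0.1],
    [0.12,0,0,0,0],
    [0.12,0,0,0,0]
  ]
}}

```text
time: 11.25
position: [0.4399, 0.0598, 0.0488]
tool_rot: [-0.036, 0.999, 0.0, 0.0]
force: [-0.1, 0.5, 1.2]
finger_gap: 0.0104
```

Run:
```python
from h import *
print(togo([.4496,.0605,.048],183.9))
for n in('scene','side'):
  p=shot(n,n+'8.png'); 
a=cv2.imread('pics/scene8.png')[130:280,240:400];b=cv2.imread('pics/side8.png')[130:280,240:400]
cv2.imwrite('pics/z8.png',np.hstack([cv2.resize(i,None,fx=2.5,fy=2.5,interpolation=cv2.INTER_CUBIC) for i in(a,b)]))
```

```text
[array([-0.97,  0.  ,  0.08]), 'heading', np.float64(-175.93), 'roll', np.float64(0.17), 'pos', array([0.4399, 0.0598, 0.0488]), 'tilt', np.float64(0.04), 't', 11.25, 'gap', 0.010415832420741816, 'F', array([-0.1,  0.5,  1.2])]
```

View pics/z8.png

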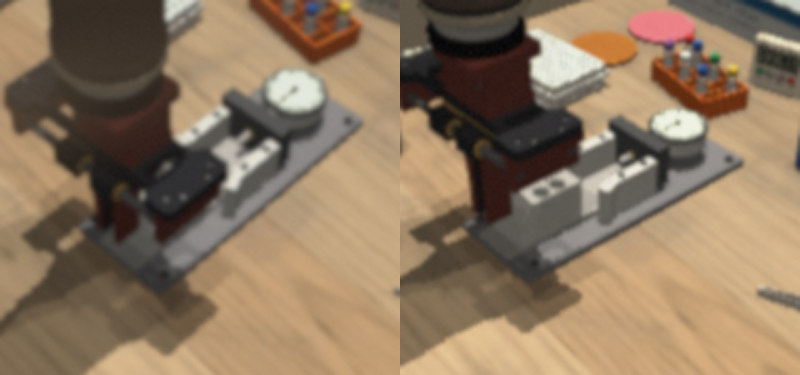

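>>> {"method": "drive_tool", "body": {
  "targets": [
    [0.12,-0.5,0,0,0.1],
    [0.12,-0.4,0,0,0],
    [0.12,-0.4,0,0,0],
    [0.12,-0.5,0,0,0],
    [0.12,-0.6,0,0,0],
    [0.12,-0.6,0,0,0],
    [0.12,-0.6,0,0,0],
    [0.12,-0.6,0,0,0],
    [0.12,-0.4,0,0,0],
    [0.12,0,0,0,0]
  ]
}}

```text
time: 12.35
position: [0.4865, 0.063, 0.0482]
tool_rot: [-0.035, 0.999, 0.0, 0.0]
force: [-1.5, -0.2, 4.6]
finger_gap: 0.0104
```

Run:
```python
from h import *
print(togo([.4496,.0605,.048],183.9))
p=shot('wrist','w9.png')
for n in('scene','side'):
  p=shot(n,n+'9.png'); 
a=cv2.imread('pics/scene9.png')[130:280,240:400];b=cv2.imread('pics/side9.png')[130:280,240:400]
cv2.imwrite('pics/z9.png',np.hstack([cv2.resize(i,None,fx=2.5,fy=2.5,interpolation=cv2.INTER_CUBIC) for i in(a,b)]))
```

```text
[array([3.7 , 0.  , 0.02]), 'heading', np.float64(-176.01), 'roll', np.float64(0.09), 'pos', array([0.4865, 0.063 , 0.0482]), 'tilt', np.float64(0.01), 't', 12.35, 'gap', 0.010448774145411635, 'F', array([-1.5, -0.2,  4.6])]
```

View pics/z9.png

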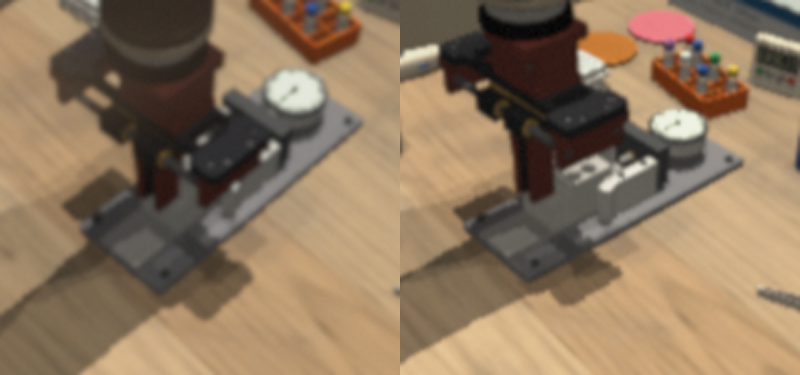

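View pics/w9.png

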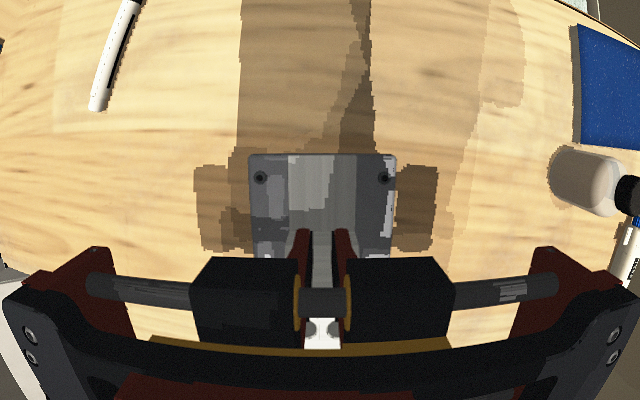

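The block is entering the mouth straight. I continue, more slowly.

>>> {"method": "drive_tool", "body": {
  "targets": [
    [0.12,-0.5,0,0,0],
    [0.12,-0.5,0,0,0],
    [0.12,-0.5,0,0,0],
    [0.12,-0.5,0,0,0],
    [0.12,-0.4,0,0,0],
    [0.12,0,0,0,0]
  ]
}}

```text
time: 13.1
position: [0.5108, 0.0648, 0.0481]
tool_rot: [-0.035, 0.999, -0.0, 0.001]
force: [-0.7, 0.4, 2.9]
finger_gap: 0.0106
```

>>> {"method": "drive_tool", "body": {
  "targets": [
    [0.12,-0.4,0,0,0],
    [0.12,-0.4,0,0,0],
    [0.12,-0.3,0,0,0],
    [0.12,-0.2,0,0,0],
    [0.12,0,0,0,0]
  ]
}}

```text
time: 13.6
position: [0.5232, 0.0656, 0.048]
tool_rot: [-0.035, 0.999, -0.0, 0.0]
force: [-0.6, -0.0, 2.5]
finger_gap: 0.0105
```

>>> {"method": "drive_tool", "body": {
  "targets": [
    [0.12,-0.2,0,0,0],
    [0.12,-0.2,0,0,0],
    [0.12,-0.2,0,0,0],
    [0.12,0,0,0,0]
  ]
}}

```text
time: 14.0
position: [0.5273, 0.0659, 0.0478]
tool_rot: [-0.035, 0.999, 0.0, -0.002]
force: [-6.5, 0.0, 6.1]
finger_gap: 0.0106
```

Run:
```python
from h import *
print(togo([.4496,.0605,.048],183.9))
for n in('scene','side'):
  p=shot(n,n+'10.png'); 
a=cv2.imread('pics/scene10.png')[130:230,290:400];b=cv2.imread('pics/side10.png')[130:230,290:400]
cv2.imwrite('pics/z10.png',np.hstack([cv2.resize(i,None,fx=3.6,fy=3.6,interpolation=cv2.INTER_CUBIC) for i in(a,b)]))
```

```text
[array([ 7.79, -0.  ,  0.01]), 'heading', np.float64(-176.0), 'roll', np.float64(0.1), 'pos', array([0.5273, 0.0659, 0.0478]), 'tilt', np.float64(0.18), 't', 14.0, 'gap', 0.010592632515619097, 'F', array([-6.5,  0. ,  6.1])]
```

View pics/z10.png

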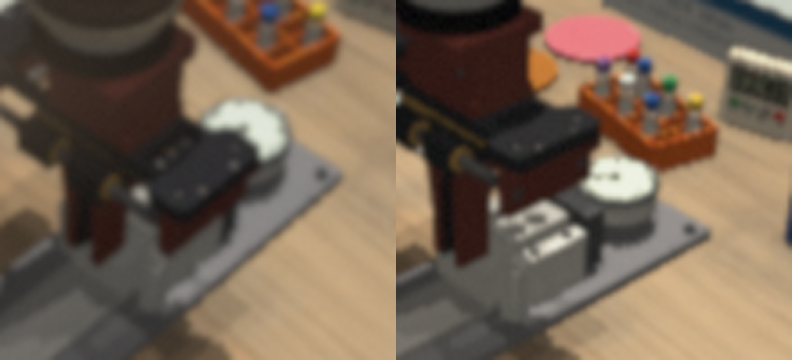

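The pin's resistance has appeared (Fx −6.5 N) and the needle has moved. I continue in small diagonal steps.

>>> {"method": "drive_tool", "body": {
  "targets": [
    [0.12,-0.15,0,0,0],
    [0.12,-0.15,0,0,0],
    [0.12,0,0,0,0]
  ]
}}

```text
time: 14.4
position: [0.53, 0.0661, 0.0478]
tool_rot: [-0.035, 0.999, 0.0, -0.002]
force: [-7.0, -0.9, 6.8]
finger_gap: 0.0105
```

>>> {"method": "drive_tool", "body": {
  "targets": [
    [0.12,-0.15,0,0,0],
    [0.12,0,0,0,0],
    [0.12,0,0,0,0]
  ]
}}

```text
time: 14.7
position: [0.5308, 0.0661, 0.0477]
tool_rot: [-0.035, 0.999, 0.0, -0.002]
force: [-9.9, -0.7, 9.0]
finger_gap: 0.0105
```

>>> {"method": "drive_tool", "body": {
  "targets": [
    [0.12,-0.1,0,0.05,0],
    [0.12,0,0,0,0],
    [0.12,0,0,0,0]
  ]
}}

```text
time: 15.0
position: [0.5309, 0.0662, 0.0475]
tool_rot: [-0.035, 0.999, 0.0, -0.003]
force: [-12.4, -0.8, 14.6]
finger_gap: 0.0106
```

>>> {"method": "drive_tool", "body": {
  "targets": [
    [0.12,-0.1,0,0.05,0],
    [0.12,0,0,0,0],
    [0.12,0,0,0,0]
  ]
}}

```text
time: 15.3
position: [0.531, 0.0661, 0.0474]
tool_rot: [-0.035, 0.999, 0.0, -0.004]
force: [-17.2, -1.1, 22.3]
finger_gap: 0.0106
```

Run:
```python
from h import *
print(togo([.4496,.0605,.048],183.9))
A=[]
for n,(y,x) in(('scene',(140,315)),('side',(150,310))):
  f=np.mean([vision.read_camera(n)['frame'].astype(float) for _ in range(4)],0).astype(np.uint8)[:,:,::-1]
  A.append(cv2.resize(f[y:y+65,x:x+65],None,fx=6,fy=6,interpolation=cv2.INTER_CUBIC))
cv2.imwrite('pics/z11.png',np.hstack(A)); shot('wrist','w11.png')
```

```text
[array([8.16, 0.  , 0.  ]), 'heading', np.float64(-176.02), 'roll', np.float64(0.08), 'pos', array([0.531 , 0.0661, 0.0474]), 'tilt', np.float64(0.46), 't', 15.3, 'gap', 0.010564791606587937, 'F', array([-17.2,  -1.1,  22.3])]
```

View pics/z11.png

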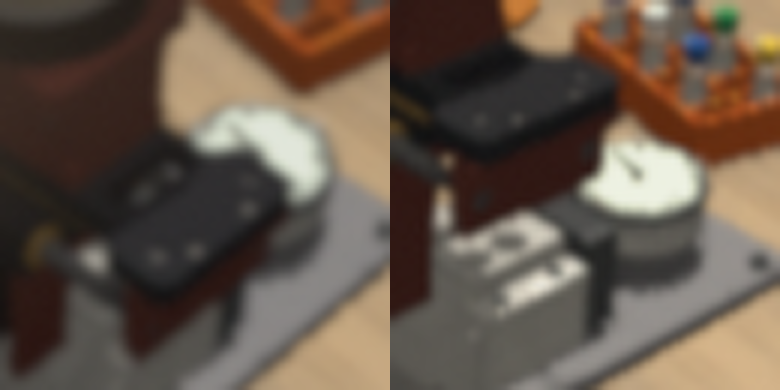

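View pics/w11.png

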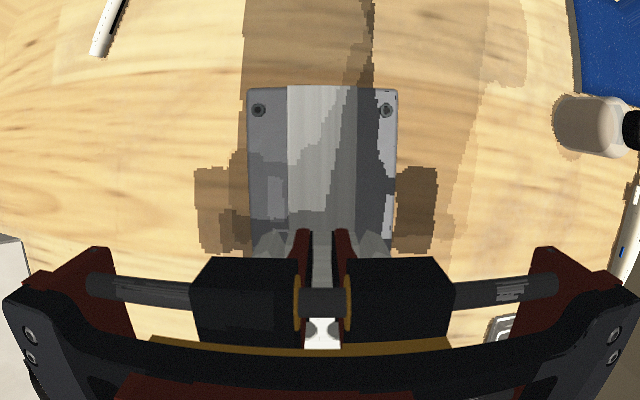

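>>> {"method": "drive_tool", "body": {
  "targets": [
    [0.12,-0.12,0,0,0],
    [0.12,0,0,0,0],
    [0.12,0,0,0,0],
    [0.12,0,0,0,0],
    [0.12,0,0,0,0]
  ]
}}

```text
time: 16.25
position: [0.5311, 0.0662, 0.0473]
tool_rot: [-0.035, 0.999, 0.0, -0.005]
force: [-21.2, -1.5, 27.0]
finger_gap: 0.0103
```

Run:
```python
from h import *
p=vision.read_camera('scene'); print([ (round(r['p'],2),np.round(r['rect'],1)) for r in vision.masks_of(p,'stain_flask')[:1]])
s=env.get_state();print(s['position'],s['force'])
print(env.job_done()); s=env.get_state();print(s['time'],s['position'],s['force'])
```

```text
[(0.76, array([225.1, 169.2,  23.6,  36.5]))]
[0.53114412 0.06621688 0.04732389] [-20.49487906  -2.32467786  26.40456441]
the job is handed in; nothing more can be done
None
the job is handed in; nothing more can be done
```

I set the block on the gauge bed with its wells up and drilled end towards the fence, and let go of it there. I then pushed it home from the slope with the nearly closed fingers. The job was handed in at about 16.4 s, with the diagonal push still on.

- **Seating:** the block came to a hard stop within about 1 mm of the position worked out beforehand. The pin's resistance began a few millimetres before that, as expected with the pin in the hole.
- **Push:** the last reading was steady at about 20 N towards the fence and 26 N down on the bed. Allowing for the pin and bed friction, I estimate roughly 10 N on the fence.
- **Bottle:** it still stands in its original place.

**Not confirmed:** the gripper hid the dial's tolerance hands, so I could not read the needle exactly. It had turned in the way a seated block would turn it. Flushness against the fence is judged from the hard stop and the side view, not measured directly.

**Disagreement:** the fixed cameras and the wrist camera disagreed by about 3 mm on the gauge's sideways position. I used the wrist camera's value, and the block then slid in between the cheeks without catching.

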